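# Tip the cured soap bars onto their wrapping outlines

## Task

Two honey-coloured soap bars stand on end, each at one end of a white outline. With the fingertips, push each of them near its top so that it topples and lies flat on its broad face inside its outline, ready for wrapping. Do not lift the bars or slide them along standing, and leave the green bar standing and everything else where it is.

Things in the scene. Friction and masses are not known exactly. Their poses are not given: they have to be found in the camera images.
- honey_1: honey-coloured soap bar 1, 36 mm thick (its x) x 60 mm wide (its y) x 110 mm tall (its z), about 0.25 kg, standing on end on wrapping board 1. Origin: centre of its foot. Its +x axis is the normal of the broad face that looks along the outline, towards the outline's free end (within 0.1 rad). If pushed near the top along +x it tips over its lower front edge, falls by itself once past about 18 degrees, and comes to lie there with hardly any sliding.
- honey_1_top (a point): centre of the top end of honey bar 1, 110 mm above its foot while it stands
- honey_2: honey-coloured soap bar 2, 36 mm thick (its x) x 60 mm wide (its y) x 110 mm tall (its z), about 0.25 kg, standing on end on wrapping board 2. Origin: centre of its foot. Its +x axis is the normal of the broad face that looks along the outline, towards the outline's free end (within 0.1 rad). If pushed near the top along +x it tips over its lower front edge, falls by itself once past about 18 degrees, and comes to lie there with hardly any sliding.
- honey_2_top (a point): centre of the top end of honey bar 2, 110 mm above its foot while it stands
- board_1_outline (a point): centre of the white painted outline (160 mm along x, 110 mm along y, outer edges) on the top of black wrapping board 1 (fixed, 4 mm thick). Honey bar 1 stands across the outline's -x end, its foot's centre 66 to 80 mm from this centre; +x points from there to the free end. The board may face away from the robot or towards it.
- board_2_outline (a point): centre of the white painted outline (160 mm along x, 110 mm along y, outer edges) on the top of black wrapping board 2 (fixed, 4 mm thick). Honey bar 2 stands across the outline's -x end, its foot's centre 66 to 80 mm from this centre; +x points from there to the free end. The board may face away from the robot or towards it.
- board_3_outline (a point): centre of the white painted outline (160 mm along x, 110 mm along y, outer edges) on the top of black wrapping board 3 (fixed, 4 mm thick). The green bar stands across the outline's -x end, its foot's centre 66 to 80 mm from this centre; +x points from there to the free end. The board may face away from the robot or towards it.
- green_bar: green soap bar of the same size, still curing, standing on board 3; it is to stay standing. Origin: centre of its foot.
- bottle: amber glass bottle with a white cap, 60 mm across, 150 mm tall, to be left where it is. Origin: centre of its underside.
- cup: white plastic cup, 76 mm across, 85 mm tall, to be left where it is. Origin: centre of its underside.
- jar: glass jar with a blue cap, 66 mm across, 90 mm tall, to be left where it is. Origin: centre of its underside.
- carton: cardboard soap carton, 50 x 75 mm, 115 mm tall, to be left where it is. Origin: centre of its underside.
- scraper: black-handled spatula lying on the table, to be left where it is. Origin: its middle.
There are look-alikes about, which are no part of the job. Leave any purple look-alike of the honey_2 alone. Leave any pink look-alike of the green_bar alone.

How it is judged:
By the outcome, as a careful person would: the job done as asked, in the order asked, and still so for the second after the job is handed in, with the robot touching nothing.
It also fails if it takes over 42 s, if anything falls off the work surface, if the arm or the gripper's body presses on something with over 40 N, if the wrist force passes 120 N, or if a joint passes its speed limit or range.

## Robot

A 6-joint arm with a two-finger parallel gripper is mounted at the origin on the work surface. World frame = base frame: x ahead of the robot, y to its left, z up, the work surface at z = 0. Lengths are in mm, angles in rad, forces in N, time in s.
With the tool pointing down it reaches from about 400 to 925 mm from the base axis. Payload 12.5 kg.
Tool frame: the origin (TCP) lies at the very end of the fingers, on their centre line; the grasp point (between the pads) lies 19 mm behind it; z points along the fingers, y is the line along which they close (so a half turn about z gives the same grasp; the last joint's range is limited). The gripper opens to 95 mm and grips with 3 to 60 N. Pads are 20 mm wide; open, the fingers measure 119 mm over their backs; the gripper's body (75 mm by 180 mm) begins 59 mm behind the grasp point.
Start: joints at [1.059, 0.491, 1.559, -0, 1.092, -0.106], TCP at [246.707, 574.267, 214.661] pointing down, gripper open.
Joint ranges: [-3.1, 3.1], [-0.84, 2.19], [0.05, 2.79], [-1.13, 4.28], [0.06, 2.93], [-2.69, 2.69]. Speed limits (rad/s): [2.22, 2.22, 2.79, 3.14, 3.14, 3.14].

## Interface

Orientations are given as [roll, pitch, yaw] about the fixed x, y, z axes, in that order (R = Rz(yaw) Ry(pitch) Rx(roll)).
In Python, from rig import r gives the robot as it stands.
- The arm moves only by the tool play_rows, never from a script. Its argument "moves" is a list of rows, each an object of numbers: "dx", "dy", "dz": the shift along the world's x, y, z in units of 1000 mm (1.0 is 1000 mm); "wx", "wy", "wz": the turn, a rotation vector about the world's x, y, z in units of 360 degrees (1.0 is 360 degrees). In form: [{"dx": .., "dy": .., "dz": .., "wx": .., "wy": .., "wz": ..}, ...]. A call has 1 to 20 rows; each row is the pose to reach, as a shift and turn from the pose commanded when the call began, turning the shorter way round; what a row does not reach only later rows make up. A row lasts 1/8 s, in which the tool goes at most 62.5 mm and 10.7 degrees, less where a joint would pass 70% of its speed; a pose out of reach is approached as far as the arm can. A call with a number of a shift or a turn outside -1 to 1 is refused whole. A call with a gripper value outside its range is refused whole. "claw" is the gripper command: -1 is shut, 1 is fully open, values between are in proportion, set as the call begins (left out, the last holds). The fingers move at their own pace and stop on an object; "newtons" is the grip in N (left out, the last holds). Time passes only in rows, so rows that repeat a pose let the fingers close. It gives the time, the measured TCP pose, the force, the opening and the grip force at its end, in the units of the state.
- r.get_state(): the state, without advancing time (a new reading comes with each control period).
- r.grab_frame(name): name is "scene" or "side" or "wrist"; returns a dict with "img" (384x512x3 uint8, red, green, blue), "camera_matrix" (3x3 intrinsics, pixels), "eye" and "rotation" of the camera in the world. Camera axes: x right, y down, z forward; pixel columns grow to the right and rows downward; lengths in mm; the calibration is good to about 2 mm. A picture is of the moment at which its call begins. There is no depth.
- r.close_job(): hands the job in; it is judged then, once.
The state is a dict: "clock": time; "joints": joint angles; "joint_vel": joint speeds; "effort": joint torques, N m; "position": TCP position; "eef_rot": TCP orientation; "wrist_force": force on the tool from outside, world axes, zero at the start; "wrist_torque": the same for the moment, N m; "gripper_width": opening from 0.0 (shut) to 1.0 (fully open); "grasp_force": force on a finger pad.
Only numpy, scipy, OpenCV 4.12 (cv2) and the standard library are available. Lean on these libraries where they do the work, as an engineer would, in place of code of your own. Each camera call takes 0.05 s, during which the arm holds its last target. There are 200 camera calls.

## Working session

There is one attempt and no reset: what is moved stays moved. The work goes in short steps, Python scripts to look and compute and a tool call to move; the robot and the scene stay as the last step left them, time stands still between calls to the robot, and variables do not carry over. Pictures are saved under pics/ and viewed, at most 10 in all, crops included, and the job is handed in when it is done.

Besides the shell and the picture viewer there is one more tool, called after "Emit:" by a JSON object that holds its "name" and its "arguments", one argument or row to a line. play_rows: Moves the arm, as the interface text tells. Shifts and turns lie within -1 to 1; 1 stands for 1000 mm of shift or 360 degrees of turn. Its arguments: {"type":"object","properties":{"moves":{"type":"array"},"claw":{"type":"number"},"newtons":{"type":"number"}},"required":["moves"]}

```bash
ls; mkdir -p pics
python3 - <<'E'
from rig import r
import cv2,numpy as np,pickle
fs={n:r.grab_frame(n) for n in("scene","side")}
pickle.dump(fs,open("f.pkl","wb"))
for n,f in fs.items():
    cv2.imwrite(f"pics/{n}0.png",cv2.resize(f["img"][:,:,::-1],(800,600),interpolation=cv2.INTER_CUBIC)); print(n,f["camera_matrix"],f["eye"],f["rotation"])
E
```

```text
pics
scene [[406.29629422   0.         256.73755604]
 [  0.         406.29629422 192.38125351]
 [  0.           0.           1.        ]] [1002.64530596 -541.18758411  900.45990947] [-2.40526109  0.00339869  0.70976398]
side [[371.07407297   0.         251.97832216]
 [  0.         371.07407297 192.73705459]
 [  0.           0.           1.        ]] [ 111.67532484 -597.68822993  729.3233408 ] [-2.29749703e+00 -5.95255225e-04 -5.82434551e-01]
```

View pics/scene0.png

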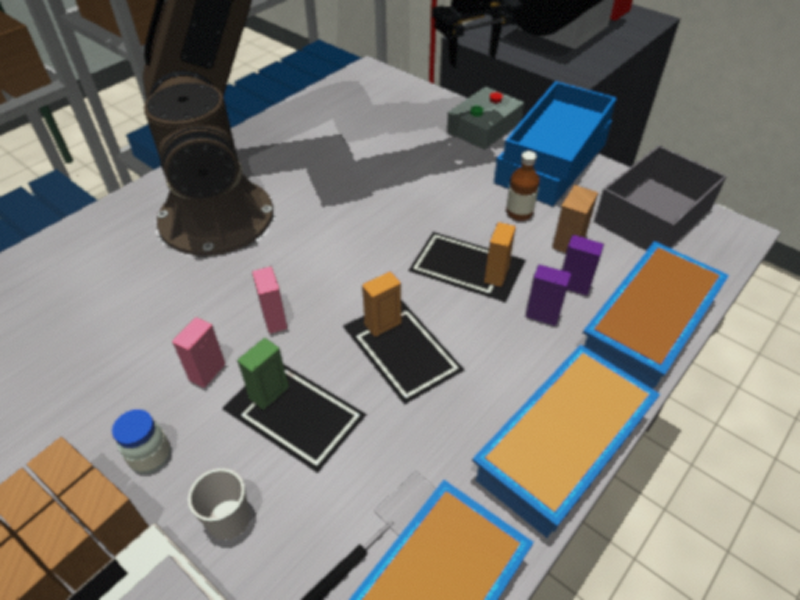

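View pics/side0.png

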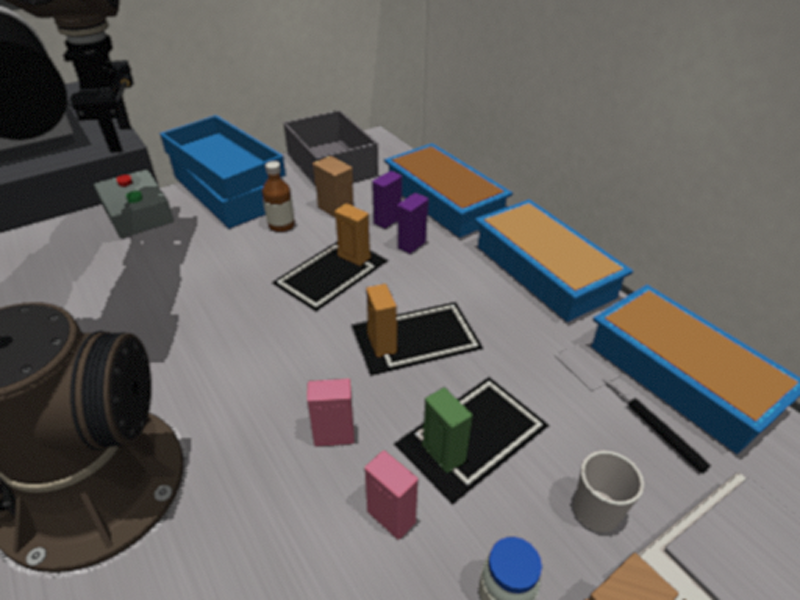

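The side and scene views agree. These are the possible confusions, as pixels in the 800x600 scene view:
- **Honey bars:** (382,305) on the middle board and (500,255) on the far board.
- **Look-alikes:** the tan carton at (576,220), purple bars at (548,295) and (582,262), and orange bin fillings at (655,305), (570,430) and (440,550).

I choose the two honey bars standing on black boards.

```bash
cat > h.py <<'E'
import cv2,numpy as np,pickle
from scipy.spatial.transform import Rotation as Ro
def cast(f,px,z):
    px=np.asarray(px,float).reshape(-1,2)
    d=np.c_[px,np.ones(len(px))]@np.linalg.inv(f["camera_matrix"]).T@Ro.from_euler("xyz",f["rotation"]).as_matrix().T
    e=np.asarray(f["eye"]); return (e+d*((z-e[2])/d[:,2])[:,None])[:,:2]
def proj(f,P):
    q=(np.atleast_2d(P)-f["eye"])@Ro.from_euler("xyz",f["rotation"]).as_matrix()@f["camera_matrix"].T
    return q[:,:2]/q[:,2:]
def comps(m,amin):
    n,l,s,c=cv2.connectedComponentsWithStats(m.astype(np.uint8)); return [(l==i) for i in range(1,n) if s[i,4]>=amin]
def rect(f,m,z):
    c=max(cv2.findContours(m.astype(np.uint8),cv2.RETR_EXTERNAL,cv2.CHAIN_APPROX_NONE)[0],key=len)
    return cv2.minAreaRect(cast(f,c,z).astype(np.float32))
E
python3 - <<'E'
from h import *
fs=pickle.load(open("f.pkl","rb"))
tiles=[]
for n,f in fs.items():
    hsv=cv2.cvtColor(f["img"],cv2.COLOR_RGB2HSV); H,S,V=hsv.transpose(2,0,1)
    print(n)
    for nm,m,a in(("honey",(H>8)&(H<22)&(S>140)&(V>60),150),("green",(H>40)&(H<75)&(S>80),150)):
      for c in comps(m,a):
        ys,xs=np.where(c)
        if len(xs)>1500: continue
        v=V[c]; t,_=cv2.threshold(v.reshape(-1,1),0,255,cv2.THRESH_OTSU)
        top=max(comps(c&(V>t),10),key=lambda k:-np.where(k)[0].mean() if k.sum()>40 else -1e9)
        print(nm,len(xs),(xs.mean().round(),ys.mean().round()),"t",t,"top",top.sum(),np.round(np.hstack(rect(f,top,114)),1), "low px",xs[ys.argmax()],ys.max())
    m=(V<50)|((S<40)&(V>170)&False)
    for c in comps(m,500):
        rc=rect(f,c,4); 
        if min(rc[1])>70 and max(rc[1])<260: print("board",np.round(np.hstack(rc),1))
    x0,y0=(215,130) if n=="scene" else (170,120)
    tiles.append(cv2.resize(f["img"][y0:y0+140,x0:x0+140,::-1],(400,400),interpolation=cv2.INTER_NEAREST))
cv2.imwrite("pics/crop1.png",np.hstack(tiles))
E
```

```text
scene
honey 211 (np.float64(336.0), np.float64(115.0)) t 84.0 top 129 [508.3 412.6  47.1  51.3  28.4] low px 333 123
honey 478 (np.float64(319.0), np.float64(162.0)) t 146.0 top 151 [570.2 245.5  32.8  57.4  19.6] low px 318 182
honey 709 (np.float64(244.0), np.float64(194.0)) t 147.0 top 189 [484.1   4.6  56.9  32.6  73.4] low px 240 214
green 492 (np.float64(165.0), np.float64(235.0)) t 102.0 top 248 [ 439.5 -232.    32.4   56.6    0.9] low px 167 260
board [691.  745.9 219.  158.3  85.7]
board [492.5 231.  139.3  88.1  16.2]
board [556.5 -13.6  91.1 139.2  74.2]
board [ 508.1 -225.8  142.9   92.1    6. ]
side
honey 1078 (np.float64(286.0), np.float64(113.0)) t 142.0 top 719 [806.3 257.9  98.8 228.6   1.6] low px 295 131
honey 186 (np.float64(176.0), np.float64(121.0)) t 80.0 top 125 [481.1 405.9  61.6  45.2  89.9] low px 178 129
honey 659 (np.float64(225.0), np.float64(149.0)) t 126.0 top 122 [566.8 242.9  35.9  59.9  19.3] low px 230 169
honey 683 (np.float64(244.0), np.float64(205.0)) t 132.0 top 188 [480.2   1.3  56.   32.1  75. ] low px 241 227
green 1197 (np.float64(286.0), np.float64(275.0)) t 87.0 top 355 [ 436.4 -234.9   33.5   56.9    2.1] low px 285 301
board [802.4 779.7 216.1 156.5  85.5]
board [493.3 227.5 139.8  90.   15.9]
board [-18.9 356.2 206.  108.4  83.5]
board [556.5 -16.7  90.5 141.7  74.5]
board [ 508.9 -228.6  142.8   93.9    6.3]
board [ 492.8 -219.5  201.1  145.5    6.3]
```

View pics/crop1.png

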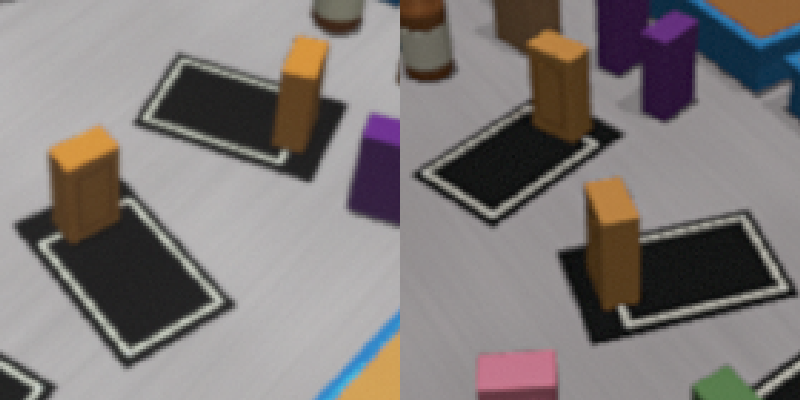

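The crop shows the two honey bars, A (crop 85,185) on the middle board and B (crop 300,95) on the far board. Both are clear of the purple bars. The inner outlines measure about 140x91 mm and the tops about 57x33 mm, as expected. Next I check the obstacles around bar B and the tool yaw.

Run:
```python
from h import *
from rig import r
f=pickle.load(open("f.pkl","rb"))["scene"]
for n,p,z in(("purple1",(352,176),110),("purple2",(374,155),110),("carton",(371,127),115),("bottle",(338,101),150),("pink1",(169,174),110)): print(n,cast(f,p,z).round())
s=r.get_state(); print(s)
```

```text
purple1 [[692. 215.]]
purple2 [[695. 328.]]
carton [[626. 428.]]
bottle [[499. 431.]]
pink1 [[ 307. -104.]]
{'clock': 0.1, 'joints': array([ 1.05941889e+00,  4.91479891e-01,  1.55939008e+00, -2.94644496e-05,
        1.09172053e+00, -1.05617435e-01]), 'joint_vel': array([ 3.00736974e-04, -7.74796205e-04,  6.15218999e-04,  9.05001613e-04,
        3.51243793e-05, -8.29781830e-04]), 'effort': array([ 2.51222249e-03, -6.13625336e+01, -2.58611530e+01,  6.93741906e-02,
        4.70362196e-02, -3.51506958e-05]), 'position': array([246.58457995, 574.05865461, 214.13169607]), 'eef_rot': array([-3.14059762e+00, -7.92055572e-05,  2.73584621e+00]), 'wrist_force': array([-0.01466797, -0.03417317,  0.04479535]), 'wrist_torque': array([ 0.03785574,  0.0250499 , -0.03915041]), 'grasp_force': 0.0, 'gripper_width': 0.9994222174715142}
```

Emit:
{"name": "play_rows", "arguments": {
  "moves": [
    {"dx": 0.367, "dy": -0.315, "dz": 0, "wz": 0.115},
    {"dx": 0.367, "dy": -0.315, "dz": 0, "wz": 0.115},
    {"dx": 0.367, "dy": -0.315, "dz": 0, "wz": 0.115},
    {"dx": 0.367, "dy": -0.315, "dz": 0, "wz": 0.115},
    {"dx": 0.367, "dy": -0.315, "dz": 0, "wz": 0.115},
    {"dx": 0.367, "dy": -0.315, "dz": 0, "wz": 0.115},
    {"dx": 0.367, "dy": -0.315, "dz": 0, "wz": 0.115},
    {"dx": 0.367, "dy": -0.315, "dz": 0, "wz": 0.115},
    {"dx": 0.367, "dy": -0.315, "dz": 0, "wz": 0.115},
    {"dx": 0.367, "dy": -0.315, "dz": 0, "wz": 0.115},
    {"dx": 0.367, "dy": -0.315, "dz": 0, "wz": 0.115},
    {"dx": 0.367, "dy": -0.315, "dz": 0, "wz": 0.115}
  ],
  "claw": -1
}}

```text
$.moves[0]: bad value
```

Run:
```python
from h import *
from rig import r
f=r.grab_frame("wrist"); pickle.dump(f,open("w.pkl","wb")); cv2.imwrite("pics/w1.png",f["img"][:,:,::-1])
s=r.get_state(); print(s["position"],s["eef_rot"],s["gripper_width"],f["eye"],f["rotation"])
H,S,V=cv2.cvtColor(f["img"],cv2.COLOR_RGB2HSV).transpose(2,0,1)
for c in comps((H>8)&(H<22)&(S>140)&(V>60),300):
    t,_=cv2.threshold(V[c].reshape(-1,1),0,255,cv2.THRESH_OTSU)
    for k in comps(c&(V>t),300): print(np.hstack(rect(f,k,114)).round(1))
```

```text
[246.60818423 574.08866673 214.20382845] [-3.14075988e+00 -7.58565256e-05  2.73579256e+00] 0.998938697583443 [173.51077421 607.44716719 385.11721534] [2.85580825e+00 1.31194084e-03 1.16486927e+00]
[442.9 627.3 307.1  10.2  66.8]
```

View pics/w1.png

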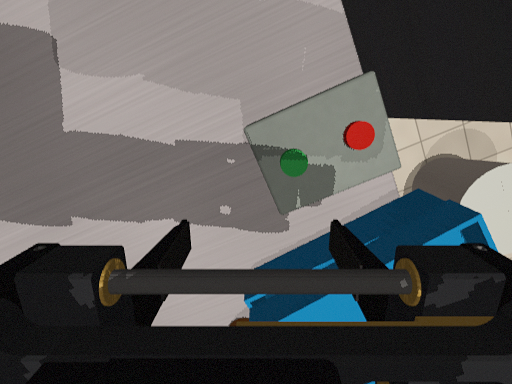

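The move was refused because every row needs all six keys, so this picture only shows the start pose, with the switch box near (320,150). I'll resend the move with all keys.

Emit:
{"name": "play_rows", "arguments": {
  "moves": [
    {"dx": 0.367, "dy": -0.315, "dz": 0, "wx": 0, "wy": 0, "wz": 0.115},
    {"dx": 0.367, "dy": -0.315, "dz": 0, "wx": 0, "wy": 0, "wz": 0.115},
    {"dx": 0.367, "dy": -0.315, "dz": 0, "wx": 0, "wy": 0, "wz": 0.115},
    {"dx": 0.367, "dy": -0.315, "dz": 0, "wx": 0, "wy": 0, "wz": 0.115},
    {"dx": 0.367, "dy": -0.315, "dz": 0, "wx": 0, "wy": 0, "wz": 0.115},
    {"dx": 0.367, "dy": -0.315, "dz": 0, "wx": 0, "wy": 0, "wz": 0.115},
    {"dx": 0.367, "dy": -0.315, "dz": 0, "wx": 0, "wy": 0, "wz": 0.115},
    {"dx": 0.367, "dy": -0.315, "dz": 0, "wx": 0, "wy": 0, "wz": 0.115},
    {"dx": 0.367, "dy": -0.315, "dz": 0, "wx": 0, "wy": 0, "wz": 0.115},
    {"dx": 0.367, "dy": -0.315, "dz": 0, "wx": 0, "wy": 0, "wz": 0.115},
    {"dx": 0.367, "dy": -0.315, "dz": 0, "wx": 0, "wy": 0, "wz": 0.115},
    {"dx": 0.367, "dy": -0.315, "dz": 0, "wx": 0, "wy": 0, "wz": 0.115}
  ],
  "claw": -1
}}

```text
clock: 1.65
position: [613.0, 260.3, 214.9]
eef_rot: [3.141, 0.0, -2.823]
wrist_force: [0.3, 0.0, -0.3]
gripper_width: 0.003
grasp_force: 0.0
```

```bash
cat > w.py <<'E'
from h import *
from rig import r
import sys
f=r.grab_frame("wrist"); cv2.imwrite(f"pics/{sys.argv[1]}.png",f["img"][:,:,::-1])
s=r.get_state(); print(s["clock"],s["position"],s["eef_rot"],s["gripper_width"],s["wrist_force"])
H,S,V=cv2.cvtColor(f["img"],cv2.COLOR_RGB2HSV).transpose(2,0,1)
for c in comps((H>8)&(H<22)&(S>140)&(V>60),300):
    t,_=cv2.threshold(V[c].reshape(-1,1),0,255,cv2.THRESH_OTSU)
    for k in comps(c&(V>t),300): print(np.hstack(rect(f,k,114)).round(1))
E
python3 w.py w2
```

```text
1.7 [613.1207878  260.14835421 214.9001401 ] [ 3.14148100e+00  2.39258765e-04 -2.82344003e+00] 0.002001485151332512 [ 0.21468966 -0.23115386  0.44089613]
[497.2 424.4  52.   51.3   9.8]
[577.2 250.9  14.8  57.6  20.2]
[808.  125.3  38.2  57.3  18.2]
[782.7 206.   37.9  22.9  13.5]
```

View pics/w2.png

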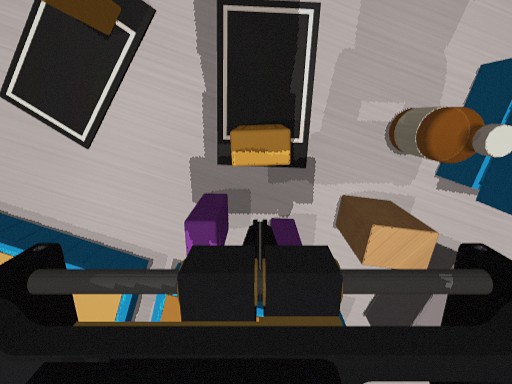

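The picture shows bar B's top at (261,148). The fingers at (262,230) are directly behind it, with purple bars, carton and bottle clear. I'll lower and push.

Emit:
{"name": "play_rows", "arguments": {
  "moves": [
    {"dx": 0, "dy": 0, "dz": -0.06, "wx": 0, "wy": 0, "wz": 0},
    {"dx": 0, "dy": 0, "dz": -0.115, "wx": 0, "wy": 0, "wz": 0},
    {"dx": 0, "dy": 0, "dz": -0.115, "wx": 0, "wy": 0, "wz": 0},
    {"dx": -0.01, "dy": -0.003, "dz": -0.115, "wx": 0, "wy": 0, "wz": 0},
    {"dx": -0.016, "dy": -0.005, "dz": -0.115, "wx": 0, "wy": 0, "wz": 0},
    {"dx": -0.022, "dy": -0.007, "dz": -0.115, "wx": 0, "wy": 0, "wz": 0},
    {"dx": -0.028, "dy": -0.009, "dz": -0.115, "wx": 0, "wy": 0, "wz": 0},
    {"dx": -0.034, "dy": -0.011, "dz": -0.115, "wx": 0, "wy": 0, "wz": 0},
    {"dx": -0.04, "dy": -0.013, "dz": -0.115, "wx": 0, "wy": 0, "wz": 0},
    {"dx": -0.046, "dy": -0.015, "dz": -0.115, "wx": 0, "wy": 0, "wz": 0},
    {"dx": -0.052, "dy": -0.017, "dz": -0.115, "wx": 0, "wy": 0, "wz": 0},
    {"dx": -0.058, "dy": -0.019, "dz": -0.115, "wx": 0, "wy": 0, "wz": 0},
    {"dx": -0.062, "dy": -0.02, "dz": -0.115, "wx": 0, "wy": 0, "wz": 0},
    {"dx": -0.062, "dy": -0.02, "dz": -0.115, "wx": 0, "wy": 0, "wz": 0},
    {"dx": -0.04, "dy": -0.013, "dz": -0.115, "wx": 0, "wy": 0, "wz": 0},
    {"dx": -0.04, "dy": -0.013, "dz": -0.05, "wx": 0, "wy": 0, "wz": 0},
    {"dx": -0.04, "dy": -0.013, "dz": 0, "wx": 0, "wy": 0, "wz": 0},
    {"dx": -0.04, "dy": -0.013, "dz": 0, "wx": 0, "wy": 0, "wz": 0}
  ]
}}

```text
clock: 3.95
position: [575.2, 246.8, 218.8]
eef_rot: [-3.142, 0.007, -2.825]
wrist_force: [-0.3, -0.7, -1.3]
gripper_width: 0.001
grasp_force: 0.0
```

```bash
python3 w.py w3
```

```text
4.0 [574.25790292 246.47374011 216.22331468] [ 3.14153414  0.0033669  -2.82478326] 0.003014394486415911 [ 0.00308238 -0.31555165 -0.88890465]
[483.1   8.5  56.4  35.1  73.6]
[534.3 234.9  10.1  43.5  18.1]
[494.5 423.4  51.1  52.2  89. ]
[775.7 112.9  37.8  64.4  17.6]
```

View pics/w3.png

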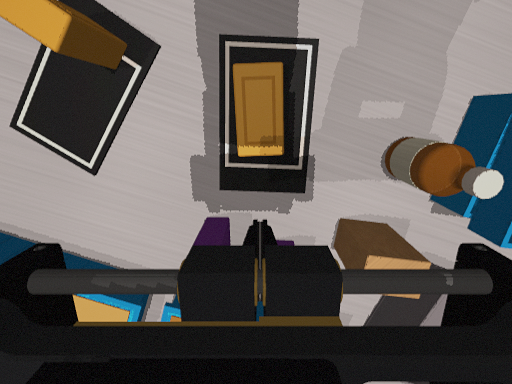

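Bar B lies flat inside its outline, at (258,110) within the frame (225-312, 42-168). Next I go behind bar A.

Emit:
{"name": "play_rows", "arguments": {
  "moves": [
    {"dx": -0.135, "dy": -0.228, "dz": 0, "wx": 0, "wy": 0, "wz": -0.096},
    {"dx": -0.135, "dy": -0.228, "dz": 0, "wx": 0, "wy": 0, "wz": -0.096},
    {"dx": -0.135, "dy": -0.228, "dz": 0, "wx": 0, "wy": 0, "wz": -0.096},
    {"dx": -0.135, "dy": -0.228, "dz": 0, "wx": 0, "wy": 0, "wz": -0.096},
    {"dx": -0.135, "dy": -0.228, "dz": 0, "wx": 0, "wy": 0, "wz": -0.096},
    {"dx": -0.135, "dy": -0.228, "dz": 0, "wx": 0, "wy": 0, "wz": -0.096},
    {"dx": -0.135, "dy": -0.228, "dz": 0, "wx": 0, "wy": 0, "wz": -0.096},
    {"dx": -0.135, "dy": -0.228, "dz": 0, "wx": 0, "wy": 0, "wz": -0.096}
  ]
}}

```text
clock: 5.0
position: [439.2, 19.1, 214.3]
eef_rot: [3.142, -0.0, 2.857]
wrist_force: [0.3, 1.2, -0.5]
gripper_width: 0.008
grasp_force: 0.0
```

```bash
python3 w.py w4
```

```text
5.05 [439.05975884  19.08443821 214.36507346] [ 3.14153280e+00 -4.57872349e-04  2.85674232e+00] 0.003791818775973806 [ 0.40529597 -0.14249388 -0.95264932]
[469.4 183.5  85.7  46.1  20.1]
[475.7 -10.1  22.7  29.5  73.7]
[485.8  25.8  19.3  30.7  75.2]
[575.2 -84.8 321.   10.2  73.7]
```

View pics/w4.png

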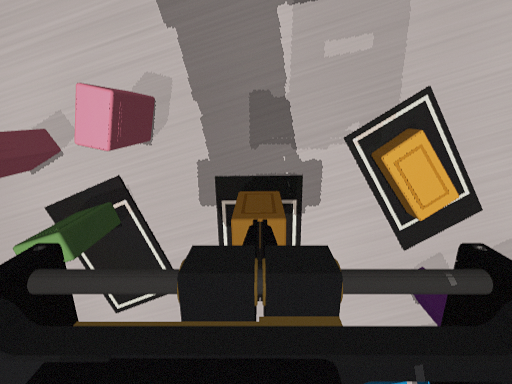

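The fingers at (260,235) are centred behind bar A, whose back face spans 232-286. Bar B still lies inside its frame at (418,175). I'll lower and push along (0.96,-0.28).

Emit:
{"name": "play_rows", "arguments": {
  "moves": [
    {"dx": 0, "dy": 0, "dz": -0.06, "wx": 0, "wy": 0, "wz": 0},
    {"dx": 0, "dy": 0, "dz": -0.115, "wx": 0, "wy": 0, "wz": 0},
    {"dx": 0, "dy": 0, "dz": -0.115, "wx": 0, "wy": 0, "wz": 0},
    {"dx": 0.01, "dy": -0.003, "dz": -0.115, "wx": 0, "wy": 0, "wz": 0},
    {"dx": 0.016, "dy": -0.005, "dz": -0.115, "wx": 0, "wy": 0, "wz": 0},
    {"dx": 0.022, "dy": -0.006, "dz": -0.115, "wx": 0, "wy": 0, "wz": 0},
    {"dx": 0.028, "dy": -0.008, "dz": -0.115, "wx": 0, "wy": 0, "wz": 0},
    {"dx": 0.034, "dy": -0.01, "dz": -0.115, "wx": 0, "wy": 0, "wz": 0},
    {"dx": 0.04, "dy": -0.012, "dz": -0.115, "wx": 0, "wy": 0, "wz": 0},
    {"dx": 0.046, "dy": -0.013, "dz": -0.115, "wx": 0, "wy": 0, "wz": 0},
    {"dx": 0.052, "dy": -0.015, "dz": -0.115, "wx": 0, "wy": 0, "wz": 0},
    {"dx": 0.058, "dy": -0.017, "dz": -0.115, "wx": 0, "wy": 0, "wz": 0},
    {"dx": 0.062, "dy": -0.018, "dz": -0.115, "wx": 0, "wy": 0, "wz": 0},
    {"dx": 0.062, "dy": -0.018, "dz": -0.115, "wx": 0, "wy": 0, "wz": 0},
    {"dx": 0.04, "dy": -0.012, "dz": -0.115, "wx": 0, "wy": 0, "wz": 0},
    {"dx": 0.04, "dy": -0.012, "dz": -0.05, "wx": 0, "wy": 0, "wz": 0},
    {"dx": 0.04, "dy": -0.012, "dz": 0.05, "wx": 0, "wy": 0, "wz": 0},
    {"dx": 0.04, "dy": -0.012, "dz": 0.05, "wx": 0, "wy": 0, "wz": 0},
    {"dx": 0.04, "dy": -0.012, "dz": 0.05, "wx": 0, "wy": 0, "wz": 0}
  ]
}}

```text
clock: 7.42
position: [479.4, 6.3, 267.3]
eef_rot: [3.141, 0.005, 2.855]
wrist_force: [0.7, 0.9, 0.8]
gripper_width: 0.004
grasp_force: 0.0
```

Run:
```python
from rig import r
import cv2,numpy as np
a=[r.grab_frame(n)["img"][:,:,::-1] for n in("scene","side")]
cv2.imwrite("pics/end.png",np.vstack([cv2.resize(a[0][80:300,100:420],(436,300)),cv2.resize(a[1][80:300,140:460],(436,300))]))
print(r.get_state()["wrist_force"])
```

```text
[ 0.81798951 -0.2695187  -0.58817443]
```

View pics/end.png

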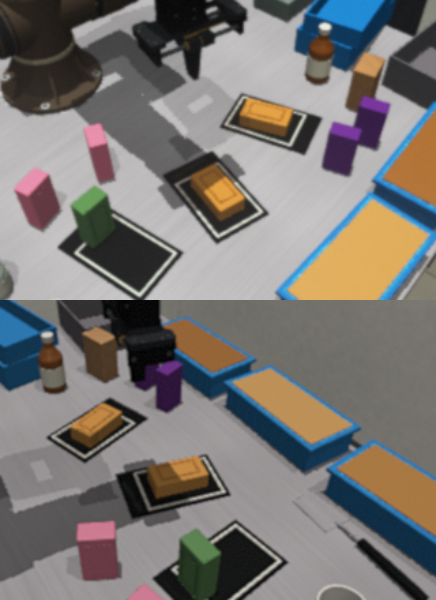

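Both honey bars lie flat inside their outlines, at (215,190) and (265,117) in the upper tile. The green bar at (93,215) is still standing, and the other objects in view haven't moved.

```bash
python3 -c "
from rig import r
print(r.close_job())"
```

```text
the job is handed in; nothing more can be done
None
```

Both honey bars are toppled and lie flat inside their outlines, the green bar is still standing, nothing else in the final view moved, and the job is handed in at about 7.5 s of the 42 s allowed.

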